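# Load the hair-roller warmer and set its timer

### The job

Load the roller warmer: stand every hair roller that is out on the ledge in the well of its own diameter, all the way down. When all are in, draw the timer's sprung slide out by its tab until the tab is level with the brass marker (not past it), keep it there for three seconds to wind it, and let it go so that it runs back home. Leave the marker where it is set, and do not disturb the aluminium box, the flask, the cup or the brush holder.

Things in the scene. Friction and masses are not known exactly. Their poses are not given: they have to be found in the camera images.
- warmer: roller warmer, a grey plastic block 90 x 320 x 45 mm fixed to the ledge, long along its own y. Origin: centre of its underside, on the ledge; x, y along its short and long sides, z up. Its top carries one row of six round blind wells along y, graded in diameter from the -y end (smallest) to the +y end (largest), each 35 mm deep. From its +y end a flat grooved aluminium rail (36 mm wide, 12 mm high) goes on along +y for 140 mm and carries the timer slide
- well1 (a point): centre of the mouth of the well for the 26 mm roller (well number 1 from the small end; well diameter 29 mm, 2 mm chamfer, 35 mm deep, floor 10 mm above the ledge; mouth 45 mm above it); axes as the warmer's
- well2 (a point): centre of the mouth of the well for the 32 mm roller (well number 2 from the small end; well diameter 35 mm, 2 mm chamfer, 35 mm deep, floor 10 mm above the ledge; mouth 45 mm above it); axes as the warmer's
- well3 (a point): centre of the mouth of the well for the 38 mm roller (well number 3 from the small end; well diameter 41 mm, 2 mm chamfer, 35 mm deep, floor 10 mm above the ledge; mouth 45 mm above it); axes as the warmer's
- well4 (a point): centre of the mouth of the well for the 44 mm roller (well number 4 from the small end; well diameter 47 mm, 2 mm chamfer, 35 mm deep, floor 10 mm above the ledge; mouth 45 mm above it); axes as the warmer's
- well5 (a point): centre of the mouth of the well for the 50 mm roller (well number 5 from the small end; well diameter 53 mm, 2 mm chamfer, 35 mm deep, floor 10 mm above the ledge; mouth 45 mm above it); axes as the warmer's
- well6 (a point): centre of the mouth of the well for the 56 mm roller (well number 6 from the small end; well diameter 59 mm, 2 mm chamfer, 35 mm deep, floor 10 mm above the ledge; mouth 45 mm above it); axes as the warmer's
- roller1: hair roller, a rigid ribbed black plastic cylinder 26 mm in diameter, 75 mm tall, 30 g give or take 30 %, weighted at the foot (centre of mass about 14 mm above the underside), standing upright on the ledge. Origin: centre of its underside; z along its axis. May be absent (None). It belongs in well 1, from which its upper 40 mm stand out
- roller2: hair roller, a rigid ribbed black plastic cylinder 32 mm in diameter, 75 mm tall, 40 g give or take 30 %, weighted at the foot (centre of mass about 14 mm above the underside), standing upright on the ledge. Origin: centre of its underside; z along its axis. May be absent (None). It belongs in well 2, from which its upper 40 mm stand out
- roller3: hair roller, a rigid ribbed black plastic cylinder 38 mm in diameter, 75 mm tall, 50 g give or take 30 %, weighted at the foot (centre of mass about 14 mm above the underside), standing upright on the ledge. Origin: centre of its underside; z along its axis. May be absent (None). It belongs in well 3, from which its upper 40 mm stand out
- roller4: hair roller, a rigid ribbed black plastic cylinder 44 mm in diameter, 75 mm tall, 60 g give or take 30 %, weighted at the foot (centre of mass about 14 mm above the underside), standing upright on the ledge. Origin: centre of its underside; z along its axis. May be absent (None). It belongs in well 4, from which its upper 40 mm stand out
- roller5: hair roller, a rigid ribbed black plastic cylinder 50 mm in diameter, 75 mm tall, 70 g give or take 30 %, weighted at the foot (centre of mass about 14 mm above the underside), standing upright on the ledge. Origin: centre of its underside; z along its axis. May be absent (None). It belongs in well 5, from which its upper 40 mm stand out
- roller6: hair roller, a rigid ribbed black plastic cylinder 56 mm in diameter, 75 mm tall, 80 g give or take 30 %, weighted at the foot (centre of mass about 14 mm above the underside), standing upright on the ledge. Origin: centre of its underside; z along its axis. May be absent (None). It belongs in well 6, from which its upper 40 mm stand out
- timer_slide (a joint): timer slide, in m: 0 = home; grows as the tab is drawn out along the warmer's +y, away from the block; travel 0.085. Spring: about 2 N at home, about 5 N at 60 mm, plus drag of 45 N per m/s; let go, it runs home by itself in about 1 s
- tab (a point): middle of the top of the slide's black upright tab, 72 mm above the ledge, with a white line across it. The tab measures 34 mm across (warmer's x), 14 mm along the pull (warmer's y), and stands from 17 to 72 mm above the ledge, over the rail; at home its near face is 31 mm from the block's end. Axes as the warmer's
- marker (a point): top of the small brass marker (12 x 6 mm, 20 mm high) beside the rail on its +x side, 26 mm in x from the tab's middle plane, somewhere along the pull; stiff, not to be moved. The tab is at the marker when both have the same place along the warmer's y
- marker_joint (a joint): place of the marker along the rail, in m, counted like the slide: the tab is at the marker when timer_slide reads the same value (drawn between 0.035 and 0.060)
- tin: bystander: closed aluminium box with a hinged lid, 83 x 133 mm, 57 mm high. Origin: centre of its underside
- flask: bystander: green glass aftershave flask, 72 mm in diameter, 130 mm high. Origin: centre of its underside
- cup: bystander: blue plastic cup, 74 mm in diameter, 90 mm high. Origin: centre of its underside
- brush_holder: bystander: chrome brush holder, foot 90 mm in diameter, thin stem with a small hook 135 mm high. Origin: centre of its underside

How it is judged:
On the way, in this order (a step that is already met when the one before it is completed fails the run):
1. every roller present is seated in the well of its own diameter (horizontal distance between roller1 and well1 below 0.006 m and z of roller1 in the frame of well1 below -0.03 m and angle between each of roller1, roller2, roller3, roller4, roller5, roller6's own z axis and vertical below 0.15 rad and horizontal distance between roller2 and well2 below 0.006 m and z of roller2 in the frame of well2 below -0.03 m and horizontal distance between roller3 and well3 below 0.006 m and z of roller3 in the frame of well3 below -0.03 m and horizontal distance between roller4 and well4 below 0.006 m and z of roller4 in the frame of well4 below -0.03 m and horizontal distance between roller5 and well5 below 0.006 m and z of roller5 in the frame of well5 below -0.03 m and horizontal distance between roller6 and well6 below 0.006 m and z of roller6 in the frame of well6 below -0.03 m), for 0.3 s.
2. the slide is held out with its tab at the marker, within 6 mm, for 2 s (y of tab in the frame of marker between -0.006 and 0.006 m), for 2 s.
At the end, for the whole second after the job is handed in: Every roller present stands in its own well (axis within 6 mm of the well's, underside at least 30 mm below the mouth, within 0.15 rad of upright); the slide, after being held at the marker within 6 mm for 2 s, is home again within 4 mm and at rest (all of step 1 and value of joint timer_slide below 0.004 m and velocity of joint timer_slide below 0.01 m/s); the robot touches nothing.
It fails at once if the slide is pulled more than 12 mm past the marker (y of tab in the frame of marker above 0.012 m).
It fails at once if the marker is shifted more than 6 mm (distance of marker from where it was at the start of the episode above 0.006 m).
It fails at once if the aluminium box, flask, cup or brush holder is pushed more than 30 mm or tipped (distance of any of tin, flask, cup, brush_holder from where it was at the start of the episode above 0.03 m or angle between any of tin, flask, cup, brush_holder's own z axis and vertical above 0.4 rad).
Of roller1, roller2, roller3, roller4, roller5, roller6 only 4 to 6 are there at a start; the rules pass over those that are not, and their reading is None.
At some moment in a run one of roller3, roller4, roller5, roller6 may be knocked a few centimetres aside while the robot is not near it.
It also fails if it takes over 210 s, if anything falls off the work surface, if the arm or the gripper's body presses on something with over 40 N, if the wrist force passes 120 N, or if a joint passes its speed limit or range.

### The arm

A 6-joint arm with a two-finger parallel gripper is mounted at the origin on the work surface. World frame = base frame: x ahead of the robot, y to its left, z up, the work surface at z = 0. Lengths are in m, angles in rad, forces in N, time in s.
With the tool pointing down it reaches from about 0.375 to 0.975 m from the base axis. Payload 3.8 kg.
Tool frame: the origin (TCP) lies midway between the tips of the shut fingers; the grasp point (between the pads) lies 19 mm behind it; z points along the fingers, y is the direction in which the jaws open and shut (so a half turn about z gives the same grasp; the last joint's range is limited). The gripper opens to 85 mm and grips with 20 to 120 N. Pads are 22 mm wide; open, the fingers measure 114 mm over their backs; the gripper's body (76 mm by 85 mm) begins 54 mm behind the grasp point. The pads swing forward as they close: fully open they stand 13 mm farther back than shut.
Start: joints at [-1.2, 0.264, 1.604, -0, 1.274, -0.037], TCP at [0.268, -0.62, 0.231] pointing down, gripper open.
Joint ranges: [-2.63, 2.63], [-0.94, 2.18], [0.31, 2.57], [-1.31, 4.45], [0, 2.66], [-2.55, 2.55]. Speed limits (rad/s): [2.57, 2.57, 3.14, 3.14, 3.14, 3.14].

### API

Orientations are given as a rotation vector (axis times angle).
In Python, from workcell import bot gives the robot as it stands.
- The arm moves only by the tool drive_tool, never from a script. Its argument "deltas" is a list of rows, each an object with "hand": the opening, from 0 (shut) to 1 (fully open); "offset": the shift along the world's x, y, z in cm, a list of three; "angular": the turn, a rotation vector about the world's x, y, z in degrees, a list of three. A call has 1 to 8 rows; each row is the pose to reach, as a shift and turn from the pose commanded when the call began; what a row does not reach only later rows make up. A row lasts 1/8 s, in which the tool goes at most 62.5 mm and 10.7 degrees, less where a joint would pass 70% of its speed; a pose out of reach is approached as far as the arm can. A call with a gripper value outside its range is refused whole. The fingers move at their own pace and stop on an object; "force" is the grip in N (left out, the last holds). Time passes only in rows, so rows that repeat a pose let the fingers close. It gives the time, the measured TCP pose, the force and the opening at its end, in the units of the state.
- bot.read_state(): the state, without advancing time (a new reading comes with each control period).
- bot.read_camera(name): name is "scene" or "top" or "wrist"; returns a dict with "frame" (400x640x3 uint8, blue, green, red), "mtx" (3x3 intrinsics, pixels), "R" (3x3) and "t" (3): a world point X has camera coordinates R X + t. Camera axes: x right, y down, z forward; pixel columns grow to the right and rows downward; lengths in m; the calibration is good to about 2 mm. The wrist camera is an equidistant fisheye: a pixel r from the principal point sees the ray r / f radians off the axis. A picture is of the moment at which its call begins. There is no depth.
- bot.finish_job(): hands the job in, once; it reports no verdict.
The state is a dict: "time": time; "q": joint angles; "joint_vel": joint speeds; "joint_torque": joint torques, N m; "tool_pos": TCP position; "tcp_rot": TCP orientation; "wrist_force": force on the tool from outside, world axes, zero at the start; "torque": the same for the moment, N m; "width": opening from 0.0 (shut) to 1.0 (fully open).
Only numpy, scipy, OpenCV 4.12 (cv2) and the standard library are available. Lean on these libraries where they do the work, as an engineer would, in place of code of your own. Each camera call takes 0.05 s, during which the arm holds its last target. There are 200 camera calls.

## Working session

There is one attempt and no reset: what is moved stays moved. The work goes in short steps, Python scripts to look and compute and a tool call to move; the robot and the scene stay as the last step left them, time stands still between calls to the robot, and variables do not carry over. Pictures are saved under pics/ and viewed, about 12 in all and at most 16, crops included, and the job is handed in when it is done.

Besides the shell and the picture viewer there is one more tool, called after ">>>" as name(argument=value, ...) on one line, values as JSON. drive_tool: Moves the arm, as the interface text tells. Its arguments: {"type":"object","properties":{"deltas":{"type":"array"},"force":{"type":"number"}},"required":["deltas"]}

```bash
mkdir -p pics; ls
python3 - <<'E'
from workcell import bot
import cv2
for n in ("scene","top"):
    c=bot.read_camera(n); cv2.imwrite(f"pics/{n}0.png",c["frame"]); print(n,c["mtx"].round(1).tolist(),c["R"].round(3).tolist(),c["t"].round(3).tolist())
print(bot.read_state())
E
```

```text
pics
scene [[368.5, 0.0, 317.6], [0.0, 368.5, 195.9], [0.0, 0.0, 1.0]] [[-0.896, 0.443, 0.009], [0.271, 0.564, -0.78], [-0.351, -0.696, -0.626]] [0.55, -0.131, 1.313]
top [[450.3, 0.0, 316.0], [0.0, 450.3, 203.4], [0.0, 0.0, 1.0]] [[0.01, -1.0, 0.004], [-0.975, -0.01, -0.221], [0.221, -0.002, -0.975]] [-0.003, 0.615, 1.117]
{'time': 0.1, 'q': array([-1.19989427e+00,  2.64709182e-01,  1.60524243e+00,  7.51526427e-06,
        1.27370554e+00, -3.69435219e-02]), 'joint_vel': array([ 0.00120287, -0.00074662, -0.00187267,  0.00064912, -0.00032886,
       -0.00052969]), 'joint_torque': array([ 3.64641983e-04, -5.16705251e+01, -3.68590593e+01, -5.61398190e-05,
        6.28054302e-03,  3.64888160e-05]), 'tool_pos': array([ 0.26745977, -0.61902696,  0.23006269]), 'tcp_rot': array([-3.07450381e+00, -6.35795505e-01,  5.27515409e-04]), 'wrist_force': array([-0.06815989,  0.44447847, -0.34633383]), 'torque': array([ 0.01398692,  0.00892264, -0.08709432]), 'width': 0.9998015456881102}
```

View pics/scene0.png

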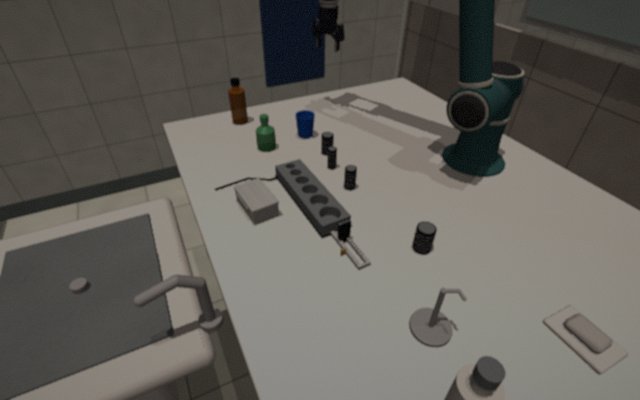

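View pics/top0.png

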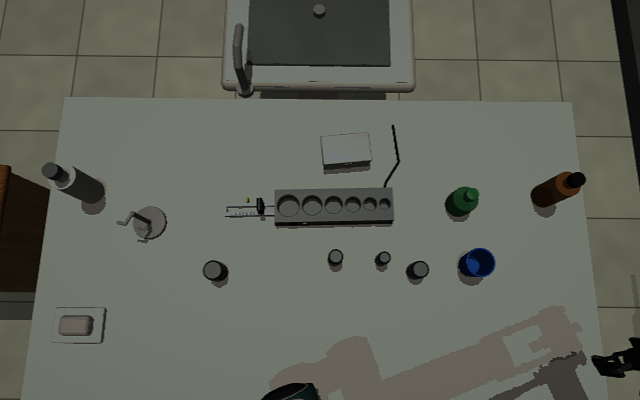

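The scene shows the warmer ahead, with the small wells at the right (-y) end, and 4 rollers on the near side at top-view pixels (215,270), (335,257), (382,258) and (419,269). The tab is near (260,206) and the marker near (248,199). Next I'll take an enlarged crop with masks.

```bash
cat > h.py <<'E'
import numpy as np, cv2
from workcell import bot
def ray(c,px,z):
    """pixels Nx2 -> world points on plane z (pinhole)"""
    px=np.atleast_2d(np.float64(px)); K=c["mtx"]
    d=np.c_[(px-K[:2,2])/K[0,0],np.ones(len(px))]@c["R"]; o=-c["R"].T@c["t"]
    return o+d*((z-o[2])/d[:,2])[:,None]
def pix(c,X):
    p=(np.atleast_2d(X)@c["R"].T+c["t"])@c["mtx"].T; return p[:,:2]/p[:,2:]
E
python3 - <<'E'
from h import *
c=bot.read_camera("top"); f=c["frame"]
crop=cv2.resize(f[180:290,185:445],None,fx=3,fy=3,interpolation=cv2.INTER_CUBIC)
cv2.imwrite("pics/crop1.png",cv2.convertScaleAbs(crop,alpha=1.8))
g=cv2.cvtColor(f,cv2.COLOR_BGR2GRAY)
m=(g[180:290,185:445]<75).astype(np.uint8)
n,l,s,ce=cv2.connectedComponentsWithStats(m)
for i in range(1,n):
    if s[i,4]>8: print(s[i]+[185,180,0,0,0],(ce[i]+[185,180]).round(1), ray(c,ce[i]+[185,180],.045).round(3)[0])
E
```

```text
[ 275  180  119   49 1800] [345.4 210.9] [ 0.601 -0.076  0.045]
[310 189  10   1  10] [314.5 189. ] [0.661 0.008 0.045]
[345 189  10   1  10] [349.5 189. ] [ 0.662 -0.087  0.045]
[276 194  24  23 228] [287.1 202.4] [0.623 0.081 0.045]
[225 198  50  23 296] [253.7 210. ] [0.601 0.17  0.045]
[328 249  15  23 189] [334.9 261.6] [ 0.466 -0.048  0.045]
[375 251  16  21 181] [381.6 261.6] [ 0.467 -0.169  0.045]
[203 260  25  28 320] [218.  274.4] [0.429 0.256 0.045]
[406 261  23  24 401] [416.8 271.8] [ 0.441 -0.261  0.045]
[206 267   7   7  17] [208.3 269.6] [0.441 0.281 0.045]
```

View pics/crop1.png

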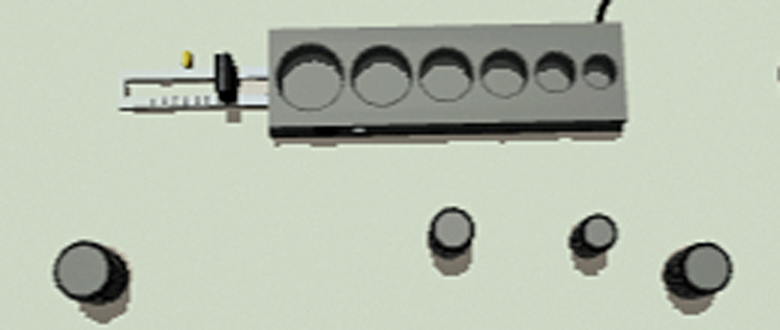

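```bash
cat >> h.py <<'E'
def rollers(c):
    """top discs + dark bodies on the table in the top view -> diameter, centre of top"""
    f=c["frame"]; g=cv2.GaussianBlur(cv2.cvtColor(f,cv2.COLOR_BGR2GRAY),(3,3),0); sat=cv2.cvtColor(f,cv2.COLOR_BGR2HSV)[:,:,1]
    dark=(g<70).astype(np.uint8)
    cnts,h=cv2.findContours(dark,cv2.RETR_CCOMP,cv2.CHAIN_APPROX_NONE)
    return cnts,h,g
E
python3 - <<'E'
from h import *
c=bot.read_camera("top"); f=c["frame"]
h=cv2.cvtColor(f,cv2.COLOR_BGR2HSV)
for p in [(212,269),(240,250),(300,190),(335,257),(350,218),(288,206),(225,285),(248,199)]: print(p,f[p[1],p[0]],h[p[1],p[0]])
# gray levels along rows through roller tops
g=cv2.cvtColor(f,cv2.COLOR_BGR2GRAY)
print(g[268,200:232]); print(g[256,325:346]); print(g[257,373:394]); print(g[268,403:434])
E
```

```text
(212, 269) [72 77 74] [48 17 77]
(240, 250) [110 120 115] [ 45  21 120]
(300, 190) [74 78 75] [53 13 78]
(335, 257) [77 81 79] [45 13 81]
(350, 218) [74 79 76] [48 16 79]
(288, 206) [77 82 80] [42 16 82]
(225, 285) [113 124 118] [ 46  23 124]
(248, 199) [17 53 60] [ 25 183  60]
[117 119 101  49  50  77  74  74  75  74  75  75  75  75  75  76  76  76
  76  78  55  15   7  10  20  13  12  78 113 118 117 116]
[118 119 112  63  17  64  82  80  80  80  80  81  80  81  80  83  56  19
  89 121 118]
[119 122  75  18  20   5  18  59  78  76  76  75  76  75  76  77  44  58
 105 119 118]
[117 118 121  76  12  17  14  11   0   9  42  67  72  71  71  71  71  70
  70  70  69  70  70  71  45  35  94 119 118 116 117]
```

```bash
cat > h2.py <<'E'
from h import *
def discs(c,up=4):
    f=cv2.resize(c["frame"],None,fx=up,fy=up,interpolation=cv2.INTER_CUBIC); g=cv2.cvtColor(f,cv2.COLOR_BGR2GRAY)
    m=cv2.inRange(g,52,95); m=cv2.morphologyEx(m,cv2.MORPH_OPEN,cv2.getStructuringElement(cv2.MORPH_ELLIPSE,(23,23)))
    n,l,s,ce=cv2.connectedComponentsWithStats(m); out=[]
    for i in range(1,n):
        if 600<s[i,4]<9000:
            cn=max(cv2.findContours((l==i).astype(np.uint8),0,1)[0],key=cv2.contourArea); e=cv2.fitEllipse(cn)
            out.append(((np.array(e[0])+.5)/up-.5,np.array(e[1])/up))
    return out,m
E
python3 - <<'E'
from h2 import *
c=bot.read_camera("top")
o,m=discs(c)
for p,a in o:
    if not(185<p[0]<445 and 175<p[1]<290): continue
    on=p[1]>235; z=.075 if on else .045
    P=ray(c,p,z)[0]; q=ray(c,[p-[a.mean()/2,0],p+[a.mean()/2,0]],z); print(p.round(1),a.round(1),P.round(4),"dia",np.linalg.norm(q[0]-q[1]).round(4))
# top face of block
up=4; f=cv2.resize(c["frame"],None,fx=up,fy=up,interpolation=cv2.INTER_CUBIC); g=cv2.cvtColor(f,cv2.COLOR_BGR2GRAY)
m=cv2.inRange(g,58,95); k=np.zeros_like(m); k[180*4:223*4,268*4:400*4]=m[180*4:223*4,268*4:400*4]
k=cv2.morphologyEx(k,cv2.MORPH_OPEN,np.ones((9,9)))
cn=max(cv2.findContours(k,0,1)[0],key=cv2.contourArea); hull=cv2.convexHull(cn)[:,0]
W=ray(c,(hull+.5)/up-.5,.045)[:,:2]*1000
r=cv2.minAreaRect(W.astype(np.float32)); print(r)
# marker brass, tab dark
h=cv2.cvtColor(c["frame"],cv2.COLOR_BGR2HSV); b=(h[:,:,1]>110)&(np.abs(h[:,:,0].astype(int)-25)<8); b[:, :225]=0;b[:,275:]=0;b[:185]=0;b[225:]=0
yy,xx=np.nonzero(b); print("brass",len(xx),xx.mean(),yy.mean(),ray(c,[xx.mean(),yy.mean()],.017))
gg=cv2.cvtColor(c["frame"],cv2.COLOR_BGR2GRAY); print(gg[192:218,252:268])
E
```

```text
[279.4 193.3] [ 8.6 13.6] [0.6477 0.1025 0.045 ] dia 0.03
[335.4 256. ] [11.  11.3] [ 0.477  -0.0474  0.075 ] dia 0.0284
[384.1 257. ] [8.5 8.8] [ 0.4756 -0.1716  0.075 ] dia 0.0222
[212.1 269.7] [15.7 16.4] [0.4392 0.2647 0.075 ] dia 0.0405
[420.1 268.8] [13.1 13.7] [ 0.4466 -0.2623  0.075 ] dia 0.0341
((603.2850341796875, -44.493316650390625), (57.46122360229492, 319.4289245605469), 1.7169833183288574)
brass 16 248.4375 200.6875 [[0.63283443 0.18928573 0.017     ]]
[[116 117 117 117 118 117 117 117 117 117 117 118 117 118 118 117]
 [117 118 117 117 117 117 117 117 117 117 117 117 117 118 117 117]
 [116 118 117 118 117 117 118 117 117 118 117 117 117 118 117 117]
 [117 117 117 117 117 117 118 118 118 118 117 117 118 117 117 117]
 [117 118 117 117 118 119 120 119 118 117 119 118 117 117 117 117]
 [117 117 118 118 118 118 121  99  77 102 120 118 117 118 117 118]
 [117 117 118 121  79  10  40  38   8  28  93 120 117 117 117 117]
 [117 118 119 122  76   2  37  35  13   0  84 122 119 118 117 117]
 [117 117 118 122  76   4  40  36  15   3  29  94 120 117 117 117]
 [117 117 118 122  77   5
[... 414 characters left out ...]
   8   0   6  17  86 114 113]
 [122 122 123 127  80   8  48  44  16   9   0   6  24  87 114 111]
 [118 118 118 123  78  10  48  45  16  10   0   4  73 111 116 114]
 [117 118 118 121  90  31  10   9   0   2   0   3  73 111 115 114]
 [119 118 117 120 124  79   0   0   2   0   0   2  88 119 116 115]
 [122  79  88 122 124  79   3   0   0   1   0   4  90 124 120 119]
 [124  91  97 122 124  94  39   6   1   0   1  15  93 124 121 120]
 [123  90  95 122 122  92  78  60  16  19  34  47  98 124 121 121]
 [ 65  65  51  38  38  40  42  38  32  34  34  31  28  35  29  17]
 [ 54  54  55  55  56  55  56  63  68  65  66  66  64  66  67  66]
 [123 123 123 122 122 123 123 124  95  63  64  64  62 101 124 123]]
```

Run:
```python
from h2 import *
c=bot.read_camera("top"); g=cv2.cvtColor(c["frame"],cv2.COLOR_BGR2GRAY).astype(float)
def cross(v,th): # first downward/upward crossing, subpixel
    i=np.nonzero((v[:-1]-th)*(v[1:]-th)<=0)[0][0]; return i+(v[i]-th)/(v[i]-v[i+1])
far=np.array([[x,180+cross(g[180:200,x],96)] for x in range(277,382)])
fr=np.array([[x,226-cross(g[206:227,x][::-1],60)-0] for x in range(277,390)]) # from below: floor->dark->face
fr2=np.array([[x,216+cross(g[216:227,x],45)] for x in range(277,390)])
L=np.array([[265+cross(g[y,265:285],96),y] for y in range(191,219)]); Rr=np.array([[385+cross(g[y,385:402],96),y] for y in range(191,219)])
def line(P):
    W=ray(c,P,.045)[:,:2]; vx,vy,x,y=cv2.fitLine(W.astype(np.float32),cv2.DIST_HUBER,0,.01,.01)[:,0]; return (x,y),np.degrees(np.arctan2(vy,vx))
for n,P in (("far",far),("front",fr2),("L",L),("R",Rr)): print(n,P[::25].round(1).tolist(),line(P))
for x in(300,350): print(g[214:232,x])
```

```text
Traceback (most recent call last):
IndexError: index 0 is out of bounds for axis 0 with size 0
```

>>> drive_tool(deltas=[{"offset": [4,8,1],"angular": [0,0,10],"hand": 1},{"offset": [8,14,2],"angular": [0,0,20],"hand": 1},{"offset": [12,20,3],"angular": [0,0,30],"hand": 1},{"offset": [15,26,4],"angular": [0,0,40],"hand": 1},{"offset": [18,32,5],"angular": [0,0,50],"hand": 1},{"offset": [21,38,6],"angular": [0,0,60],"hand": 1},{"offset": [22,43,7],"angular": [0,0,67.5],"hand": 1},{"offset": [22,43,7],"angular": [0,0,67.5],"hand": 1}])

```text
time: 1.3
tool_pos: [0.4883, -0.1874, 0.3019]
tcp_rot: [2.202, 2.24, 0.001]
wrist_force: [-0.2, -1.0, 0.4]
width: 1.003
```

Run:
```python
from h2 import *
c=bot.read_camera("wrist"); print(c["mtx"].round(1).tolist(),c["R"].round(3).tolist(),(-c["R"].T@c["t"]).round(3))
cv2.imwrite("pics/w1.png",cv2.convertScaleAbs(c["frame"],alpha=1.8))
```

```text
[[309.7, 0.0, 318.1], [0.0, 309.7, 202.9], [0.0, 0.0, 1.0]] [[1.0, 0.016, 0.001], [0.015, -0.954, 0.3], [0.006, -0.3, -0.954]] [ 0.486 -0.11   0.444]
```

View pics/w1.png

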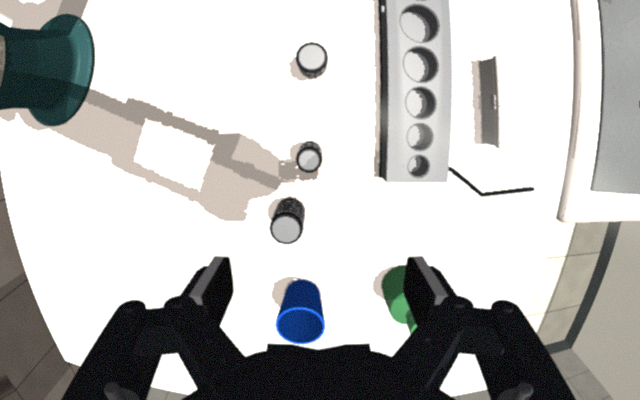

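The wrist view shows image right as world +x and up as +y. The block is at columns 380-450, with roller tops at (312,57), (308,157) and (287,228). I'll move to centre the block in view.

>>> drive_tool(deltas=[{"offset": [4,6,0],"angular": [0,0,0],"hand": 1},{"offset": [6,11,0],"angular": [0,0,0],"hand": 1},{"offset": [6,13,0],"angular": [0,0,0],"hand": 1},{"offset": [6,13,0],"angular": [0,0,0],"hand": 1}])

```text
time: 1.85
tool_pos: [0.5474, -0.0587, 0.3011]
tcp_rot: [-2.201, -2.241, 0.001]
wrist_force: [-0.2, -0.3, 0.6]
width: 1.004
```

```bash
cat >> h.py <<'E'
def wray(c,px,z):
    px=np.atleast_2d(np.float64(px)); K=c["mtx"]; v=(px-K[:2,2])/K[0,0]; r=np.linalg.norm(v,axis=1,keepdims=True)+1e-12
    d=np.c_[v/r*np.sin(r),np.cos(r)]@c["R"]; o=-c["R"].T@c["t"]
    return o+d*((z-o[2])/d[:,2])[:,None]
def wpix(c,X):
    p=np.atleast_2d(X)@c["R"].T+c["t"]; s=np.linalg.norm(p[:,:2],axis=1,keepdims=True); return p[:,:2]/s*np.arctan2(s,p[:,2:])*c["mtx"][0,0]+c["mtx"][:2,2]
def ortho(c,z,x0,x1,y0,y1,res=.0005):
    """rectified view of plane z: columns = +x, rows = -y"""
    xs=np.arange(x0,x1,res); ys=np.arange(y1,y0,-res); X,Y=np.meshgrid(xs,ys)
    p=wpix(c,np.c_[X.ravel(),Y.ravel(),np.full(X.size,z)]).astype(np.float32).reshape(*X.shape,2)
    return cv2.remap(c["frame"],p[...,0],p[...,1],cv2.INTER_CUBIC)
E
python3 - <<'E'
from h import *
c=bot.read_camera("wrist"); print((-c["R"].T@c["t"]).round(3))
cv2.imwrite("pics/w2raw.png",c["frame"]); np.savez("w2.npz",**c)
o=ortho(c,.045,.50,.70,-.25,.30,.001); o=cv2.rotate(o,cv2.ROTATE_90_CLOCKWISE) # columns: +y -> right.. rows: x down
cv2.imwrite("pics/w2.png",cv2.resize(cv2.convertScaleAbs(o,alpha=1.8),None,fx=1.4,fy=1.4))
cv2.imwrite("pics/w2o.png",o)
E
```

```text
[0.546 0.018 0.443]
```

View pics/w2.png

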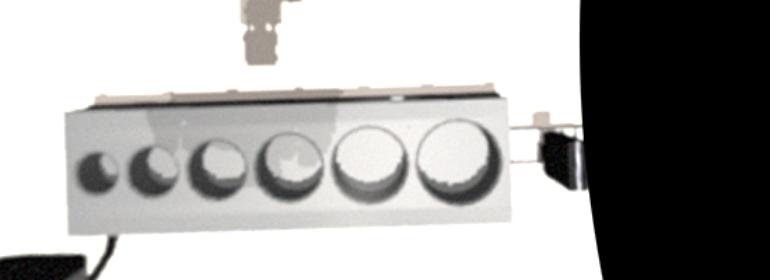

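The rectified view shows the block's corners at (66,111), (507,97), (511,221) and (69,235), so the centre is about (0.618,-0.044) with yaw about 1.8°. The wells match equal 8 mm gaps. Next I'll fit the edges in both cameras.

Run:
```python
from h import *
def fit(g,res,x0,y1,bx=.6186,by=-.0441,yaw=np.radians(1.8)):
    # sample profiles outward across each edge in block frame; strongest gradient
    R=np.array([[np.cos(yaw),-np.sin(yaw)],[np.sin(yaw),np.cos(yaw)]]); g=cv2.GaussianBlur(g.astype(np.float32),(0,0),1.5)
    t=np.arange(-.010,.010,.0002); res_={}
    for n,axis,sgn,h in (("+x",0,1,.045),("-x",0,-1,.045),("+y",1,1,.16),("-y",1,-1,.16)):
        out=[]
        for s in np.linspace(-.8,.8,60)*(.16 if axis==0 else .042):
            P=np.zeros((len(t),2)); P[:,axis]=sgn*(h+t); P[:,1-axis]=s
            W=P@R.T+[bx,by]; u=((W[:,0]-x0)/res).astype(np.float32)[None]; v=((y1-W[:,1])/res).astype(np.float32)[None]
            p=cv2.remap(g,u,v,cv2.INTER_LINEAR)[0]; d=np.abs(np.gradient(p)); out.append((s,sgn*(h+t[d.argmax()])))
        out=np.array(out); m=np.median(out[:,1]); k=out[np.abs(out[:,1]-m)<.004]; a=np.polyfit(k[:,0],k[:,1],1)
        res_[n]=(a[1]*1000,np.degrees(a[0]),k.shape[0]); 
    return res_
c=dict(np.load("w2.npz")); o=cv2.cvtColor(ortho(c,.045,.5,.72,-.25,.3),cv2.COLOR_BGR2GRAY)
print("wrist",fit(o,.0005,.5,.3))
img=cv2.imread("pics/top0.png"); c=bot.read_camera("top")
xs=np.arange(.5,.72,.0005); ys=np.arange(.3,-.25,-.0005); X,Y=np.meshgrid(xs,ys)
p=pix(c,np.c_[X.ravel(),Y.ravel(),np.full(X.size,.045)]).astype(np.float32).reshape(*X.shape,2)
o=cv2.cvtColor(cv2.remap(img,p[...,0],p[...,1],cv2.INTER_CUBIC),cv2.COLOR_BGR2GRAY)
print("top",fit(o,.0005,.5,.3))
```

```text
wrist {'+x': (np.float64(45.61000000000003), np.float64(-0.008732322953452989), 60), '-x': (np.float64(-48.22129780711061), np.float64(0.10451328338388942), 27), '+y': (np.float64(159.9069062590902), np.float64(-0.21128111350330323), 32), '-y': (np.float64(-158.94666666666672), np.float64(-0.11796847655411945), 60)}
top {'+x': (np.float64(45.41000000000001), np.float64(0.11498781569800456), 60), '-x': (np.float64(-44.60392572214582), np.float64(0.07505170808940505), 37), '+y': (np.float64(158.89130293971695), np.float64(-0.08162318308227853), 32), '-y': (np.float64(-159.1276520993776), np.float64(0.526954271554914), 43)}
```

```bash
cat > rol.py <<'E'
from h import *
def find(c,z=.075,box=(.38,.66,-.40,.36),th=None,dbg=None):
    """roller tops: light disc enclosed by dark rim, in rectified plane z"""
    r=.0005; o=cv2.cvtColor(ortho(c,z,*box,r),cv2.COLOR_BGR2GRAY)
    out=[]
    for th in (30,35,40,45,50,55,60):
        cn,h=cv2.findContours((o<th).astype(np.uint8),cv2.RETR_CCOMP,cv2.CHAIN_APPROX_NONE)
        for i,k in enumerate(cn):
            if h[0][i][3]<0 or len(k)<30: continue
            (x,y),(a,b),_=cv2.fitEllipse(cv2.convexHull(k)); A=cv2.contourArea(k)
            if .012<a*r and b*r<.06 and b/a<1.25 and A>.85*np.pi*a*b/4: out.append((box[0]+x*r,box[3]-y*r,(a+b)/2*r,th))
    return out
if __name__=="__main__":
    c=bot.read_camera("wrist")
    for q in sorted(find(c),key=lambda q:q[1]): print(np.round(q,4))
E
python3 rol.py; python3 -c "
from rol import *
print(bot.read_state()['tool_pos'])"
```

```text
[ 4.779e-01 -4.710e-02  3.200e-02  3.500e+01]
[ 4.779e-01 -4.700e-02  3.080e-02  4.500e+01]
[ 4.78e-01 -4.70e-02  3.14e-02  4.00e+01]
[ 4.78e-01 -4.69e-02  3.02e-02  5.00e+01]
[ 4.78e-01 -4.69e-02  2.97e-02  5.50e+01]
[ 4.782e-01 -4.670e-02  2.870e-02  6.000e+01]
[ 0.54728555 -0.06086304  0.30131021]
```

>>> drive_tool(deltas=[{"offset": [-4,1.3,-4],"angular": [0,0,0.8],"hand": 1},{"offset": [-7,1.3,-9],"angular": [0,0,0.8],"hand": 1},{"offset": [-7,1.3,-15],"angular": [0,0,0.8],"hand": 1},{"offset": [-7,1.3,-21],"angular": [0,0,0.8],"hand": 1},{"offset": [-7,1.3,-26],"angular": [0,0,0.8],"hand": 1},{"offset": [-7,1.3,-26],"angular": [0,0,0.8],"hand": 1}], force=40)

```text
time: 2.75
tool_pos: [0.4728, -0.0473, 0.0374]
tcp_rot: [-2.186, -2.245, 0.01]
wrist_force: [-0.2, -0.7, 0.6]
width: 1.003
```

>>> drive_tool(deltas=[{"offset": [0,0,0],"angular": [0,0,0],"hand": 0},{"offset": [0,0,0],"angular": [0,0,0],"hand": 0},{"offset": [0,0,0],"angular": [0,0,0],"hand": 0},{"offset": [0,0,0],"angular": [0,0,0],"hand": 0},{"offset": [0,0,0],"angular": [0,0,0],"hand": 0},{"offset": [0,0,0],"angular": [0,0,0],"hand": 0},{"offset": [0,0,0],"angular": [0,0,0],"hand": 0},{"offset": [0,0,0],"angular": [0,0,0],"hand": 0}])

```text
time: 3.75
tool_pos: [0.4798, -0.0471, 0.0439]
tcp_rot: [2.186, 2.251, 0.003]
wrist_force: [-1.7, -0.8, 7.2]
width: 0.438
```

Run:
```python
from rol import *
c=bot.read_camera("wrist"); s=bot.read_state(); print(s["tool_pos"],s["width"])
for q in find(c,.075,(.42,.54,-.12,.03)): print(np.round(q,4))
cv2.imwrite("pics/w3.png",cv2.convertScaleAbs(c["frame"],alpha=1.8))
```

```text
[ 0.47978039 -0.04702278  0.04388046] 0.4359391547706071
[ 0.4791 -0.0471  0.0313 30.    ]
[ 4.792e-01 -4.710e-02  3.110e-02  3.500e+01]
[ 4.792e-01 -4.710e-02  3.080e-02  4.000e+01]
[ 4.792e-01 -4.710e-02  3.060e-02  4.500e+01]
[ 4.792e-01 -4.710e-02  3.040e-02  5.000e+01]
[ 4.791e-01 -4.710e-02  3.010e-02  5.500e+01]
[ 4.792e-01 -4.710e-02  2.950e-02  6.000e+01]
```

View pics/w3.png

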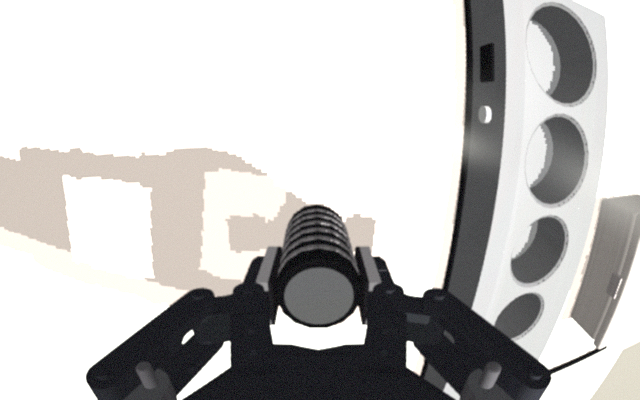

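>>> drive_tool(deltas=[{"offset": [0,0,3],"angular": [0,0,0],"hand": 0},{"offset": [0,0,8],"angular": [0,0,0],"hand": 0},{"offset": [4,-1.5,8],"angular": [0,0,0],"hand": 0},{"offset": [9,-3.5,8],"angular": [0,0,0],"hand": 0},{"offset": [13,-4.85,8],"angular": [0,0,0],"hand": 0},{"offset": [14.3,-4.85,8],"angular": [0,0,0],"hand": 0},{"offset": [14.3,-4.85,8],"angular": [0,0,0],"hand": 0},{"offset": [14.3,-4.85,8],"angular": [0,0,0],"hand": 0}])

```text
time: 4.8
tool_pos: [0.6193, -0.0946, 0.1211]
tcp_rot: [-2.188, -2.253, 0.001]
wrist_force: [0.0, -0.5, -1.6]
width: 0.433
```

Run:
```python
from rol import *
c=bot.read_camera("wrist"); s=bot.read_state(); print(s["tool_pos"],s["width"],s["wrist_force"])
for q in find(c,s["tool_pos"][2]+.0315,(.56,.68,-.16,-.02))[::2]: print(np.round(q,4))
```

```text
[ 0.61928666 -0.0945579   0.12115658] 0.42986448777216213 [-0.3284322  -1.29859059 -0.16240718]
[ 0.6189 -0.0944  0.0311 30.    ]
[ 6.189e-01 -9.430e-02  3.060e-02  4.000e+01]
[ 6.189e-01 -9.440e-02  3.010e-02  5.000e+01]
```

>>> drive_tool(deltas=[{"offset": [0.2,-0.1,0],"angular": [0,0,0],"hand": 0},{"offset": [0.2,-0.1,-2],"angular": [0,0,0],"hand": 0},{"offset": [0.2,-0.1,-3],"angular": [0,0,0],"hand": 0},{"offset": [0.2,-0.1,-4],"angular": [0,0,0],"hand": 0},{"offset": [0.2,-0.1,-5],"angular": [0,0,0],"hand": 0},{"offset": [0.2,-0.1,-6],"angular": [0,0,0],"hand": 0},{"offset": [0.2,-0.1,-6.5],"angular": [0,0,0],"hand": 0},{"offset": [0.2,-0.1,-6.5],"angular": [0,0,0],"hand": 0}])

```text
time: 5.85
tool_pos: [0.6223, -0.096, 0.0554]
tcp_rot: [-2.188, -2.253, 0.001]
wrist_force: [0.1, 0.7, -1.4]
width: 0.432
```

>>> drive_tool(deltas=[{"offset": [0,0,0],"angular": [0,0,0],"hand": 1},{"offset": [0,0,0],"angular": [0,0,0],"hand": 1},{"offset": [0,0,0],"angular": [0,0,0],"hand": 1},{"offset": [0,0,4],"angular": [0,0,0],"hand": 1},{"offset": [0,0,10],"angular": [0,0,0],"hand": 1},{"offset": [-5,-2.5,12],"angular": [0,0,0],"hand": 1},{"offset": [-10,-5,12],"angular": [0,0,0],"hand": 1},{"offset": [-14.7,-7.5,12],"angular": [0,0,0],"hand": 1}])

```text
time: 6.85
tool_pos: [0.4745, -0.1718, 0.1772]
tcp_rot: [2.187, 2.253, 0.0]
wrist_force: [0.6, -0.3, 0.0]
width: 0.999
```

Run:
```python
from rol import *
c=bot.read_camera("wrist"); s=bot.read_state(); print(s["tool_pos"],s["width"],s["wrist_force"])
for q in find(c,.075,(.38,.56,-.3,.0))[::2]: print(np.round(q,4))
print("well"); 
for q in find(c,.085,(.56,.68,-.2,.1))[::2]: print(np.round(q,4))
cv2.imwrite("pics/w4.png",cv2.convertScaleAbs(c["frame"],alpha=1.8))
```

```text
[ 0.46848172 -0.17335483  0.17581254] 0.9992651973227201 [-5.85437989 -0.19139471 -0.82309813]
[ 4.763e-01 -1.710e-01  2.640e-02  3.000e+01]
[ 4.761e-01 -1.714e-01  2.490e-02  4.000e+01]
well
```

View pics/w4.png

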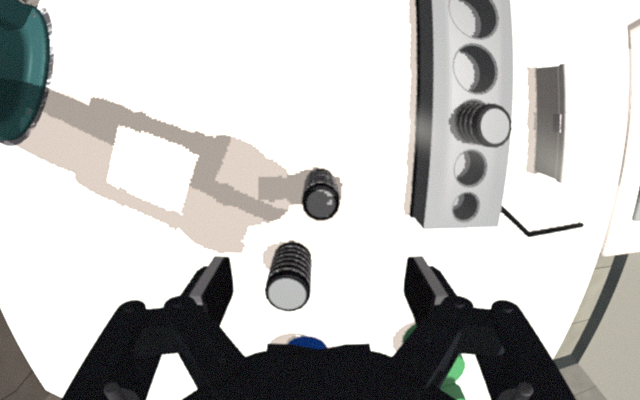

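Roller 3 stands in well 3 at (490,124), and roller 2 is straight below at (321,203). I'll go down onto it.

>>> drive_tool(deltas=[{"offset": [0,0,-4],"angular": [0,0,0],"hand": 1},{"offset": [0,0,-9],"angular": [0,0,0],"hand": 1},{"offset": [0,0,-13.3],"angular": [0,0,0],"hand": 1},{"offset": [0,0,-13.3],"angular": [0,0,0],"hand": 0},{"offset": [0,0,-13.3],"angular": [0,0,0],"hand": 0},{"offset": [0,0,-13.3],"angular": [0,0,0],"hand": 0},{"offset": [0,0,-13.3],"angular": [0,0,0],"hand": 0},{"offset": [0,0,-13.3],"angular": [0,0,0],"hand": 0}])

```text
time: 7.9
tool_pos: [0.4778, -0.172, 0.0458]
tcp_rot: [2.186, 2.25, 0.003]
wrist_force: [-0.1, 0.9, 6.9]
width: 0.362
```

>>> drive_tool(deltas=[{"offset": [0,0,0],"angular": [0,0,0],"hand": 0},{"offset": [0,0,0],"angular": [0,0,0],"hand": 0},{"offset": [0,0,3],"angular": [0,0,0],"hand": 0},{"offset": [0,0,8],"angular": [0,0,0],"hand": 0},{"offset": [5,1,8],"angular": [0,0,0],"hand": 0},{"offset": [10,2,8],"angular": [0,0,0],"hand": 0},{"offset": [14.7,3,8],"angular": [0,0,0],"hand": 0},{"offset": [14.7,3,8],"angular": [0,0,0],"hand": 0}])

```text
time: 8.9
tool_pos: [0.6261, -0.1404, 0.1241]
tcp_rot: [2.185, 2.254, 0.003]
wrist_force: [-1.3, 0.4, -0.2]
width: 0.359
```

Run:
```python
from rol import *
c=bot.read_camera("wrist"); s=bot.read_state(); print(s["tool_pos"],s["width"],s["wrist_force"])
for q in find(c,s["tool_pos"][2]+.0315,(.56,.68,-.20,-.09))[::2]: print(np.round(q,4))
```

```text
[ 0.62378508 -0.14072276  0.12356594] 0.3575086387143951 [-0.55451121 -0.59761042 -1.55280079]
[ 6.254e-01 -1.390e-01  2.480e-02  3.000e+01]
[ 6.254e-01 -1.391e-01  2.430e-02  4.000e+01]
[ 6.254e-01 -1.390e-01  2.380e-02  5.000e+01]
```

>>> drive_tool(deltas=[{"offset": [0,-0.15,0],"angular": [0,0,0],"hand": 0},{"offset": [0,-0.15,-2],"angular": [0,0,0],"hand": 0},{"offset": [0,-0.15,-3],"angular": [0,0,0],"hand": 0},{"offset": [0,-0.15,-4],"angular": [0,0,0],"hand": 0},{"offset": [0,-0.15,-5],"angular": [0,0,0],"hand": 0},{"offset": [0,-0.15,-6],"angular": [0,0,0],"hand": 0},{"offset": [0,-0.15,-6.6],"angular": [0,0,0],"hand": 0},{"offset": [0,-0.15,-6.6],"angular": [0,0,0],"hand": 0}])

```text
time: 9.95
tool_pos: [0.6234, -0.1426, 0.0561]
tcp_rot: [2.188, 2.252, 0.002]
wrist_force: [5.4, 1.0, -1.6]
width: 0.362
```

>>> drive_tool(deltas=[{"offset": [0,0,0],"angular": [0,0,0],"hand": 1},{"offset": [0,0,0],"angular": [0,0,0],"hand": 1},{"offset": [0,0,0],"angular": [0,0,0],"hand": 1},{"offset": [0,0,4],"angular": [0,0,0],"hand": 1},{"offset": [0,0,10],"angular": [0,0,0],"hand": 1},{"offset": [-5,-3,12],"angular": [0,0,0],"hand": 1},{"offset": [-10,-6,12],"angular": [0,0,0],"hand": 1},{"offset": [-14,-9,12],"angular": [0,0,0],"hand": 1}])

```text
time: 10.95
tool_pos: [0.4808, -0.2332, 0.1778]
tcp_rot: [2.188, 2.254, -0.001]
wrist_force: [0.1, -0.1, -1.0]
width: 0.999
```

>>> drive_tool(deltas=[{"offset": [-3.6,-2.9,0],"angular": [0,0,0],"hand": 1},{"offset": [-3.6,-2.9,0],"angular": [0,0,0],"hand": 1},{"offset": [-3.6,-2.9,0],"angular": [0,0,0],"hand": 1}])

```text
time: 11.32
tool_pos: [0.4468, -0.2616, 0.1774]
tcp_rot: [2.19, 2.252, 0.001]
wrist_force: [0.7, -0.1, -0.9]
width: 0.996
```

Run:
```python
from rol import *
c=bot.read_camera("wrist"); s=bot.read_state(); print(s["tool_pos"],s["width"],s["wrist_force"])
for q in find(c,.075,(.36,.56,-.38,-.15))[::2]: print(np.round(q,4))
cv2.imwrite("pics/w5.png",cv2.convertScaleAbs(c["frame"],alpha=1.8))
```

```text
[ 0.4472016  -0.26134421  0.17736081] 1.0006662208352914 [-0.37375415 -0.03986555 -0.09578165]
[ 0.447  -0.2618  0.0377 30.    ]
[ 4.470e-01 -2.619e-01  3.670e-02  4.000e+01]
```

View pics/w5.png

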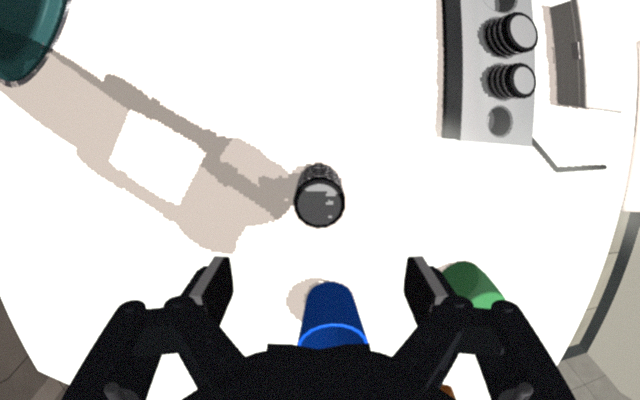

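Rollers 2 and 3 are seated at (515,80) and (517,33). Roller 4 is centred under the tool at (319,203), and the cup is clear.

>>> drive_tool(deltas=[{"offset": [0,0,-4],"angular": [0,0,0],"hand": 1},{"offset": [0,0,-9],"angular": [0,0,0],"hand": 1},{"offset": [0,0,-13.3],"angular": [0,0,0],"hand": 1},{"offset": [0,0,-13.3],"angular": [0,0,0],"hand": 0},{"offset": [0,0,-13.3],"angular": [0,0,0],"hand": 0},{"offset": [0,0,-13.3],"angular": [0,0,0],"hand": 0},{"offset": [0,0,-13.3],"angular": [0,0,0],"hand": 0},{"offset": [0,0,-13.3],"angular": [0,0,0],"hand": 0}])

```text
time: 12.38
tool_pos: [0.4485, -0.2627, 0.0464]
tcp_rot: [2.186, 2.25, 0.002]
wrist_force: [0.0, 0.7, 7.3]
width: 0.508
```

>>> drive_tool(deltas=[{"offset": [0,0,0],"angular": [0,0,0],"hand": 0},{"offset": [0,0,3],"angular": [0,0,0],"hand": 0},{"offset": [0,0,8.5],"angular": [0,0,0],"hand": 0},{"offset": [0,5,8.5],"angular": [0,0,0],"hand": 0},{"offset": [3,10,8.5],"angular": [0,0,0],"hand": 0},{"offset": [7,14,8.5],"angular": [0,0,0],"hand": 0},{"offset": [11,18,8.5],"angular": [0,0,0],"hand": 0},{"offset": [15,21.85,8.5],"angular": [0,0,0],"hand": 0}])

```text
time: 13.38
tool_pos: [0.5976, -0.0418, 0.1296]
tcp_rot: [2.188, 2.253, 0.0]
wrist_force: [1.1, -1.3, -0.5]
width: 0.498
```

>>> drive_tool(deltas=[{"offset": [2.2,0,-0.5],"angular": [0,0,0],"hand": 0},{"offset": [2.2,0,-0.5],"angular": [0,0,0],"hand": 0},{"offset": [2.2,0,-0.5],"angular": [0,0,0],"hand": 0},{"offset": [2.2,0,-0.5],"angular": [0,0,0],"hand": 0}])

```text
time: 13.88
tool_pos: [0.6176, -0.0437, 0.1243]
tcp_rot: [-2.19, -2.252, 0.001]
wrist_force: [0.3, -0.2, -0.7]
width: 0.502
```

Run:
```python
from rol import *
c=bot.read_camera("wrist"); s=bot.read_state(); print(s["tool_pos"],s["width"],s["wrist_force"])
for q in find(c,s["tool_pos"][2]+.0315,(.56,.68,-.11,.03))[::2]: print(np.round(q,4))
```

```text
[ 0.61780633 -0.04374545  0.12446985] 0.5027979519337076 [-0.21163241 -0.09746223 -0.0030601 ]
[ 0.617  -0.0418  0.0361 30.    ]
[ 6.17e-01 -4.18e-02  3.56e-02  4.00e+01]
[ 6.17e-01 -4.18e-02  3.51e-02  5.00e+01]
```

>>> drive_tool(deltas=[{"offset": [0.2,-0.15,0],"angular": [0,0,0],"hand": 0},{"offset": [0.2,-0.15,-2],"angular": [0,0,0],"hand": 0},{"offset": [0.2,-0.15,-3],"angular": [0,0,0],"hand": 0},{"offset": [0.2,-0.15,-4],"angular": [0,0,0],"hand": 0},{"offset": [0.2,-0.15,-5],"angular": [0,0,0],"hand": 0},{"offset": [0.2,-0.15,-6],"angular": [0,0,0],"hand": 0},{"offset": [0.2,-0.15,-6.6],"angular": [0,0,0],"hand": 0},{"offset": [0.2,-0.15,-6.6],"angular": [0,0,0],"hand": 0}])

```text
time: 14.92
tool_pos: [0.6211, -0.0444, 0.0571]
tcp_rot: [2.189, 2.253, 0.001]
wrist_force: [4.3, 1.9, -3.7]
width: 0.503
```

>>> drive_tool(deltas=[{"offset": [0,0,0],"angular": [0,0,0],"hand": 1},{"offset": [0,0,0],"angular": [0,0,0],"hand": 1},{"offset": [0,0,0],"angular": [0,0,0],"hand": 1},{"offset": [0,0,4],"angular": [0,0,0],"hand": 1},{"offset": [0,0,9],"angular": [0,0,0],"hand": 1},{"offset": [-3,4,12],"angular": [0,0,0],"hand": 1},{"offset": [-6,9,12],"angular": [0,0,0],"hand": 1},{"offset": [-9,14,12],"angular": [0,0,0],"hand": 1}])

```text
time: 15.92
tool_pos: [0.5301, 0.0963, 0.1793]
tcp_rot: [2.19, 2.251, 0.002]
wrist_force: [0.4, 1.1, 0.3]
width: 1.005
```

>>> drive_tool(deltas=[{"offset": [-3,5,0],"angular": [0,0,0],"hand": 1},{"offset": [-6,10,0],"angular": [0,0,0],"hand": 1},{"offset": [-8,14,0],"angular": [0,0,0],"hand": 1},{"offset": [-9.2,17,0],"angular": [0,0,0],"hand": 1},{"offset": [-9.2,17,0],"angular": [0,0,0],"hand": 1},{"offset": [-9.2,17,0],"angular": [0,0,0],"hand": 1}])

```text
time: 16.68
tool_pos: [0.4387, 0.2649, 0.1783]
tcp_rot: [2.188, 2.254, -0.001]
wrist_force: [-0.5, -0.7, -0.7]
width: 1.002
```

Run:
```python
from rol import *
c=bot.read_camera("wrist"); s=bot.read_state(); print(s["tool_pos"],s["width"],s["wrist_force"])
for q in find(c,.075,(.36,.56,.15,.38))[::2]: print(np.round(q,4))
cv2.imwrite("pics/w6.png",cv2.convertScaleAbs(c["frame"],alpha=1.8))
```

```text
[0.43888371 0.26457066 0.17823091] 0.9980238630080857 [ 0.91982082 -0.15197786  0.05505608]
[ 0.4399  0.2655  0.043  35.    ]
```

View pics/w6.png

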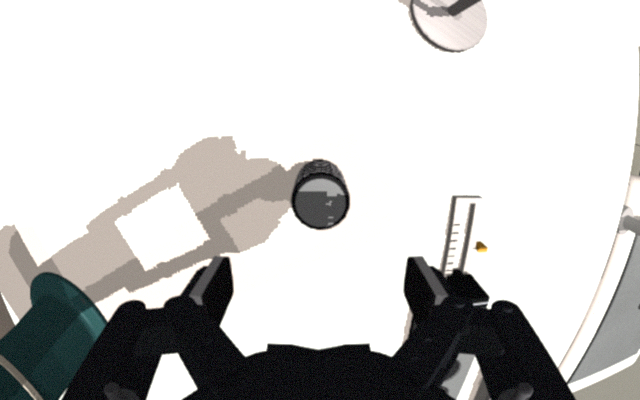

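Roller 5 is under the tool at (320,203). The marker shows at (481,247), beside the rail. I'll grasp, then carry it round the tab.

>>> drive_tool(deltas=[{"offset": [0.1,0.05,-4],"angular": [0,0,0],"hand": 1},{"offset": [0.1,0.05,-9],"angular": [0,0,0],"hand": 1},{"offset": [0.1,0.05,-13.3],"angular": [0,0,0],"hand": 1},{"offset": [0.1,0.05,-13.3],"angular": [0,0,0],"hand": 0},{"offset": [0.1,0.05,-13.3],"angular": [0,0,0],"hand": 0},{"offset": [0.1,0.05,-13.3],"angular": [0,0,0],"hand": 0},{"offset": [0.1,0.05,-13.3],"angular": [0,0,0],"hand": 0},{"offset": [0.1,0.05,-13.3],"angular": [0,0,0],"hand": 0}])

```text
time: 17.73
tool_pos: [0.441, 0.2666, 0.047]
tcp_rot: [2.188, 2.253, 0.005]
wrist_force: [-0.4, -0.7, 5.9]
width: 0.571
```

>>> drive_tool(deltas=[{"offset": [0,0,3],"angular": [0,0,0],"hand": 0},{"offset": [0,0,8.5],"angular": [0,0,0],"hand": 0},{"offset": [0,-5,8.5],"angular": [0,0,0],"hand": 0},{"offset": [0,-11,8.5],"angular": [0,0,0],"hand": 0},{"offset": [1,-16.5,8.5],"angular": [0,0,0],"hand": 0},{"offset": [5,-21,8.5],"angular": [0,0,0],"hand": 0},{"offset": [10,-25,8.5],"angular": [0,0,0],"hand": 0},{"offset": [15,-25,8.5],"angular": [0,0,0],"hand": 0}])

```text
time: 18.73
tool_pos: [0.5908, 0.0128, 0.1306]
tcp_rot: [2.193, 2.249, -0.0]
wrist_force: [-0.2, 0.7, -1.0]
width: 0.567
```

>>> drive_tool(deltas=[{"offset": [2.7,0,-0.5],"angular": [0,0,0],"hand": 0},{"offset": [2.7,0,-0.5],"angular": [0,0,0],"hand": 0},{"offset": [2.7,0,-0.5],"angular": [0,0,0],"hand": 0},{"offset": [2.7,0,-0.5],"angular": [0,0,0],"hand": 0}])

```text
time: 19.23
tool_pos: [0.6154, 0.0162, 0.1253]
tcp_rot: [-2.188, -2.254, 0.001]
wrist_force: [0.8, -0.3, 0.3]
width: 0.574
```

Run:
```python
from rol import *
c=bot.read_camera("wrist"); s=bot.read_state(); print(s["tool_pos"],s["width"],s["wrist_force"])
for q in find(c,s["tool_pos"][2]+.0315,(.55,.69,-.05,.08))[::2]: print(np.round(q,4))
```

```text
[0.61559966 0.01614766 0.1254767 ] 0.5693839808850825 [-0.23270643 -0.15144833 -0.3186264 ]
[6.148e-01 1.800e-02 4.170e-02 3.000e+01]
[6.148e-01 1.810e-02 4.130e-02 4.000e+01]
[6.148e-01 1.820e-02 4.060e-02 5.000e+01]
```

>>> drive_tool(deltas=[{"offset": [0.25,-0.33,0],"angular": [0,0,0],"hand": 0},{"offset": [0.25,-0.33,-2],"angular": [0,0,0],"hand": 0},{"offset": [0.25,-0.33,-3],"angular": [0,0,0],"hand": 0},{"offset": [0.25,-0.33,-4],"angular": [0,0,0],"hand": 0},{"offset": [0.25,-0.33,-5],"angular": [0,0,0],"hand": 0},{"offset": [0.25,-0.33,-6],"angular": [0,0,0],"hand": 0},{"offset": [0.25,-0.33,-6.6],"angular": [0,0,0],"hand": 0},{"offset": [0.25,-0.33,-6.6],"angular": [0,0,0],"hand": 0}])

```text
time: 20.27
tool_pos: [0.62, 0.0134, 0.0579]
tcp_rot: [2.189, 2.253, 0.003]
wrist_force: [3.6, 3.9, -1.8]
width: 0.576
```

>>> drive_tool(deltas=[{"offset": [0,0,0],"angular": [0,0,0],"hand": 1},{"offset": [0,0,0],"angular": [0,0,0],"hand": 1},{"offset": [0,0,0],"angular": [0,0,0],"hand": 1},{"offset": [0,0,4],"angular": [0,0,0],"hand": 1},{"offset": [0,0,10],"angular": [0,0,0],"hand": 1},{"offset": [-1,2,15],"angular": [0,0,0],"hand": 1},{"offset": [-2,4,18],"angular": [0,0,0],"hand": 1},{"offset": [-2,4,18],"angular": [0,0,0],"hand": 1}])

```text
time: 21.28
tool_pos: [0.6008, 0.0535, 0.2433]
tcp_rot: [2.184, 2.252, 0.008]
wrist_force: [0.4, -0.7, 0.0]
width: 1.0
```

Run:
```python
from rol import *
c=bot.read_camera("wrist"); s=bot.read_state(); print(s["tool_pos"],s["width"],s["wrist_force"])
np.savez("w7.npz",**c)
cv2.imwrite("pics/w7.png",cv2.convertScaleAbs(c["frame"],alpha=1.8))
for n,w,d in ((2,(.6221,-.1415),32),(3,(.6206,-.0955),38),(4,(.619,-.0435),44),(5,(.6172,.0145),50)):
    k=[q for q in find(c,.085,(w[0]-.035,w[0]+.035,w[1]-.035,w[1]+.035))]; print(n,w,np.round(k[:2],4).tolist())
h=cv2.cvtColor(c["frame"],cv2.COLOR_BGR2HSV); b=(h[:,:,1]>110)&(np.abs(h[:,:,0].astype(int)-25)<8); b[200:]=0
yy,xx=np.nonzero(b); print(len(xx),xx.min(),xx.max(),yy.min(),yy.max(),wray(c,[[xx.mean(),yy.mean()]],.02))
```

```text
[0.59976068 0.05277721 0.24077442] 1.0022695137618594 [-0.36610238  0.71635119 -1.28135645]
2 (0.6221, -0.1415) []
3 (0.6206, -0.0955) [[0.6201, -0.0959, 0.0326, 45.0], [0.6201, -0.0958, 0.0322, 50.0]]
4 (0.619, -0.0435) [[0.6186, -0.0442, 0.0387, 40.0], [0.6186, -0.0441, 0.0383, 45.0]]
5 (0.6172, 0.0145) [[0.6183, 0.0135, 0.0442, 40.0], [0.6183, 0.0135, 0.0438, 45.0]]
61 347 357 55 61 [[0.63669239 0.19275389 0.02      ]]
```

View pics/w7.png

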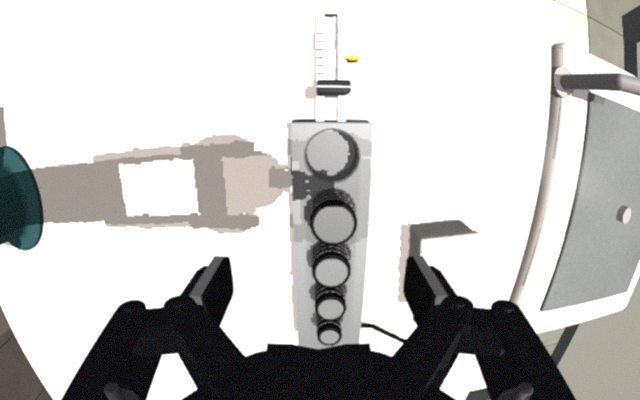

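>>> drive_tool(deltas=[{"offset": [2.5,4,-2],"angular": [0,0,0],"hand": 1},{"offset": [2.5,6.5,-6],"angular": [0,0,0],"hand": 1},{"offset": [2.5,6.5,-6],"angular": [0,0,0],"hand": 1},{"offset": [2.5,6.5,-6],"angular": [0,0,0],"hand": 1}])

```text
time: 21.82
tool_pos: [0.6237, 0.1166, 0.1781]
tcp_rot: [-2.188, -2.253, 0.004]
wrist_force: [0.4, -1.5, 0.5]
width: 1.001
```

Run:
```python
from rol import *
c=bot.read_camera("wrist"); s=bot.read_state(); print(s["tool_pos"],(-c["R"].T@c["t"]).round(3))
h=cv2.cvtColor(c["frame"],cv2.COLOR_BGR2HSV); b=((h[:,:,1]>100)&(np.abs(h[:,:,0].astype(int)-25)<8)).astype(np.uint8); b[230:]=0
cn=max(cv2.findContours(b,0,1)[0],key=cv2.contourArea); yy,xx=np.nonzero(b); print("brass px",len(xx),cv2.boundingRect(cn))
print(wray(c,[[xx.mean(),yy.min()],[xx.mean(),yy.mean()],[xx.mean(),yy.max()]],.02).round(4))
o=ortho(c,.072,.575,.665,.10,.25,.00025); cv2.imwrite("pics/tab.png",cv2.convertScaleAbs(o,alpha=1.8))
g=cv2.cvtColor(o,cv2.COLOR_BGR2GRAY); k=np.nonzero(g[:, 140:170].mean(1)<40)[0]; print("dark rows y:",.25-k.min()*.00025,.25-k.max()*.00025)
```

```text
[0.62456948 0.11646768 0.17946447] [0.621 0.194 0.32 ]
brass px 83 (328, 106, 15, 6)
[[0.635  0.1964 0.02  ]
 [0.6352 0.1914 0.02  ]
 [0.6365 0.1556 0.02  ]]
dark rows y: 0.16675 0.12425
```

View pics/tab.png

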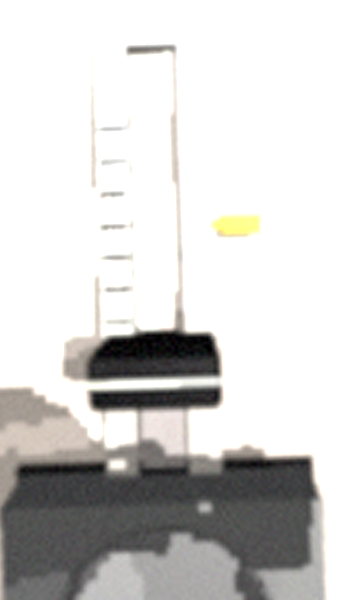

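The four rollers are seated. The tab's white line is at y≈0.154 and the marker at y≈0.194, so the pull is about 39 mm. I'll grip the tab across x.

>>> drive_tool(deltas=[{"offset": [-1.15,3.7,0],"angular": [0,0,0],"hand": 1},{"offset": [-1.15,3.7,-5],"angular": [0,0,0],"hand": 1},{"offset": [-1.15,3.7,-10],"angular": [0,0,0],"hand": 1},{"offset": [-1.15,3.7,-13.6],"angular": [0,0,0],"hand": 1},{"offset": [-1.15,3.7,-13.6],"angular": [0,0,0],"hand": 1},{"offset": [-1.15,3.7,-13.6],"angular": [0,0,0],"hand": 0},{"offset": [-1.15,3.7,-13.6],"angular": [0,0,0],"hand": 0},{"offset": [-1.15,3.7,-13.6],"angular": [0,0,0],"hand": 0}], force=40)

```text
time: 22.88
tool_pos: [0.6143, 0.1548, 0.0456]
tcp_rot: [2.188, 2.252, 0.005]
wrist_force: [-2.3, -0.7, 18.3]
width: 0.388
```

>>> drive_tool(deltas=[{"offset": [0,0,0],"angular": [0,0,0],"hand": 0},{"offset": [0,0,0],"angular": [0,0,0],"hand": 0},{"offset": [0,0,0],"angular": [0,0,0],"hand": 0},{"offset": [0,0,0],"angular": [0,0,0],"hand": 0}])

```text
time: 23.38
tool_pos: [0.6143, 0.1548, 0.0457]
tcp_rot: [2.187, 2.252, 0.004]
wrist_force: [-1.2, -0.4, 5.9]
width: 0.39
```

```bash
cat > tm.py <<'E'
from h import *
c=bot.read_camera("wrist"); s=bot.read_state(); print(s["tool_pos"],s["width"],s["wrist_force"],(-c["R"].T@c["t"]).round(3))
import sys
h=cv2.cvtColor(c["frame"],cv2.COLOR_BGR2HSV); b=((h[:,:,1]>100)&(np.abs(h[:,:,0].astype(int)-25)<8)).astype(np.uint8)
for k in cv2.findContours(b,0,1)[0]:
    if cv2.contourArea(k)>20: x,y,w,hh=cv2.boundingRect(k); print((x,y,w,hh),wray(c,[[x+w/2,y],[x+w/2,y+hh]],.02).round(4).tolist())
cv2.imwrite(sys.argv[1],cv2.convertScaleAbs(c["frame"],alpha=1.8))
E
python3 tm.py pics/w8.png
```

```text
[0.61426551 0.15478687 0.0456917 ] 0.38762185561445356 [-0.97990414 -1.19363651  5.79816849] [0.611 0.232 0.187]
(349, 168, 25, 16) [[0.6364, 0.2001, 0.02], [0.637, 0.191, 0.02]]
```

View pics/w8.png

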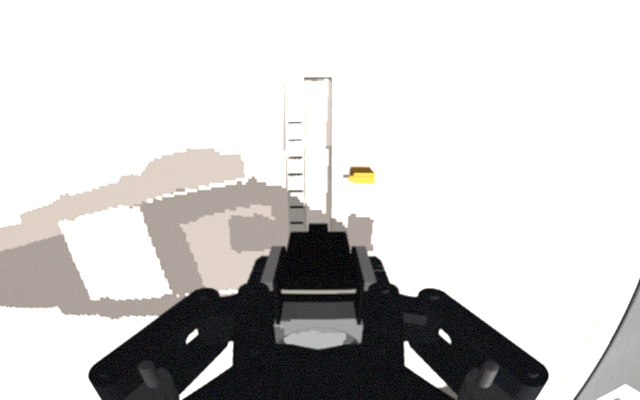

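>>> drive_tool(deltas=[{"offset": [0,0.4,0],"angular": [0,0,0],"hand": 0},{"offset": [0,0.9,0],"angular": [0,0,0],"hand": 0},{"offset": [-0.05,1.5,0],"angular": [0,0,0],"hand": 0},{"offset": [-0.05,2.1,0],"angular": [0,0,0],"hand": 0},{"offset": [-0.1,2.7,0],"angular": [0,0,0],"hand": 0},{"offset": [-0.1,3.3,0],"angular": [0,0,0],"hand": 0},{"offset": [-0.12,3.8,0],"angular": [0,0,0],"hand": 0},{"offset": [-0.12,3.9,0],"angular": [0,0,0],"hand": 0}])

```text
time: 24.42
tool_pos: [0.6131, 0.193, 0.0457]
tcp_rot: [2.186, 2.252, 0.002]
wrist_force: [-1.0, -4.3, 6.9]
width: 0.39
```

```bash
python3 tm.py pics/w9.png
python3 - <<'E'
from h import *
c=bot.read_camera("wrist"); h=cv2.cvtColor(c["frame"],cv2.COLOR_BGR2GRAY); print("col profile",h[280:302,300:336].mean(1).round()); 
print(wray(c,[[318,291]],.072))
E
```

```text
[0.61311163 0.19312725 0.04570418] 0.38862652388017616 [-1.09000906 -4.0636464   7.49570858] [0.61  0.27  0.187]
(347, 225, 24, 20) [[0.6361, 0.2046, 0.02], [0.6371, 0.1917, 0.02]]
col profile [ 7.  8.  7.  8.  8.  8.  6.  6.  7. 34. 74. 94. 96. 78. 36.  7.  8.  7.
  7.  6. 13. 49.]
[[0.61227977 0.19315375 0.072     ]]
```

View pics/w9.png

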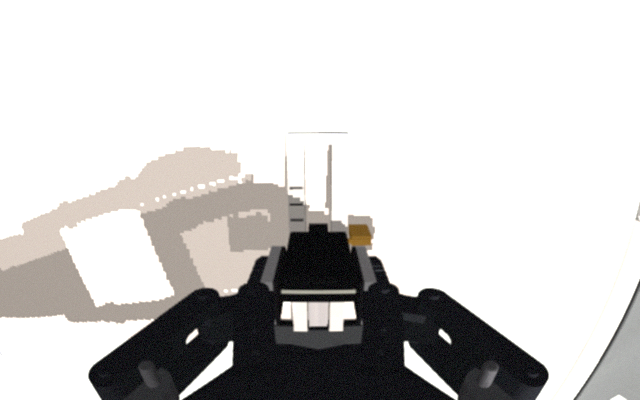

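The tab line is at y≈0.193 and the marker at about 0.194, so it's level to within about 1 mm. I'll hold there.

>>> drive_tool(deltas=[{"offset": [0,0,0],"angular": [0,0,0],"hand": 0},{"offset": [0,0,0],"angular": [0,0,0],"hand": 0},{"offset": [0,0,0],"angular": [0,0,0],"hand": 0},{"offset": [0,0,0],"angular": [0,0,0],"hand": 0},{"offset": [0,0,0],"angular": [0,0,0],"hand": 0},{"offset": [0,0,0],"angular": [0,0,0],"hand": 0},{"offset": [0,0,0],"angular": [0,0,0],"hand": 0},{"offset": [0,0,0],"angular": [0,0,0],"hand": 0}])

```text
time: 25.52
tool_pos: [0.6131, 0.193, 0.0457]
tcp_rot: [2.186, 2.252, 0.003]
wrist_force: [-0.3, -2.6, 6.9]
width: 0.39
```

>>> drive_tool(deltas=[{"offset": [0,0,0],"angular": [0,0,0],"hand": 0},{"offset": [0,0,0],"angular": [0,0,0],"hand": 0},{"offset": [0,0,0],"angular": [0,0,0],"hand": 0},{"offset": [0,0,0],"angular": [0,0,0],"hand": 0},{"offset": [0,0,0],"angular": [0,0,0],"hand": 0},{"offset": [0,0,0],"angular": [0,0,0],"hand": 0},{"offset": [0,0,0],"angular": [0,0,0],"hand": 0},{"offset": [0,0,0],"angular": [0,0,0],"hand": 0}])

```text
time: 26.52
tool_pos: [0.6131, 0.193, 0.0457]
tcp_rot: [2.187, 2.252, 0.003]
wrist_force: [-0.2, -2.9, 7.1]
width: 0.389
```

>>> drive_tool(deltas=[{"offset": [0,0,0],"angular": [0,0,0],"hand": 0},{"offset": [0,0,0],"angular": [0,0,0],"hand": 0},{"offset": [0,0,0],"angular": [0,0,0],"hand": 0},{"offset": [0,0,0],"angular": [0,0,0],"hand": 0},{"offset": [0,0,0],"angular": [0,0,0],"hand": 0},{"offset": [0,0,0],"angular": [0,0,0],"hand": 0},{"offset": [0,0,0],"angular": [0,0,0],"hand": 0},{"offset": [0,0,0],"angular": [0,0,0],"hand": 0}])

```text
time: 27.52
tool_pos: [0.6131, 0.193, 0.0457]
tcp_rot: [2.187, 2.252, 0.003]
wrist_force: [-1.3, -4.4, 7.0]
width: 0.384
```

>>> drive_tool(deltas=[{"offset": [0,0,0],"angular": [0,0,0],"hand": 1},{"offset": [0,0,0],"angular": [0,0,0],"hand": 1},{"offset": [0,0,0],"angular": [0,0,0],"hand": 1},{"offset": [0,0,0],"angular": [0,0,0],"hand": 1},{"offset": [0,0,4],"angular": [0,0,0],"hand": 1},{"offset": [0,0,9],"angular": [0,0,0],"hand": 1},{"offset": [-2,-2,14],"angular": [0,0,0],"hand": 1},{"offset": [-4,-5,18],"angular": [0,0,0],"hand": 1}])

```text
time: 28.52
tool_pos: [0.5717, 0.1438, 0.2256]
tcp_rot: [2.186, 2.254, 0.003]
wrist_force: [0.3, 0.0, 0.1]
width: 0.996
```

>>> drive_tool(deltas=[{"offset": [0,-5,1],"angular": [0,0,0],"hand": 1},{"offset": [0,-8,2],"angular": [0,0,0],"hand": 1},{"offset": [0,-10,2],"angular": [0,0,0],"hand": 1},{"offset": [0,-10,2],"angular": [0,0,0],"hand": 1},{"offset": [0,-10,2],"angular": [0,0,0],"hand": 1}])

```text
time: 29.15
tool_pos: [0.5711, 0.0443, 0.2423]
tcp_rot: [-2.188, -2.253, 0.001]
wrist_force: [0.5, 0.7, 0.1]
width: 1.001
```

Run:
```python
from rol import *
c=bot.read_camera("wrist"); s=bot.read_state(); print(s["time"],s["tool_pos"],s["wrist_force"])
cv2.imwrite("pics/w10.png",cv2.convertScaleAbs(c["frame"],alpha=1.8))
for n,w in ((2,(.6221,-.1415)),(3,(.6206,-.0955)),(4,(.619,-.0435)),(5,(.6172,.0145))):
    k=find(c,.085,(w[0]-.035,w[0]+.035,w[1]-.035,w[1]+.035)); print(n,w,np.round(k[:1],4).tolist())
h=cv2.cvtColor(c["frame"],cv2.COLOR_BGR2HSV); b=((h[:,:,1]>100)&(np.abs(h[:,:,0].astype(int)-25)<8)).astype(np.uint8); b[220:]=0
k=max(cv2.findContours(b,0,1)[0],key=cv2.contourArea); x,y,w,hh=cv2.boundingRect(k); print("marker",wray(c,[[x+w/2,y],[x+w/2,y+hh]],.02).round(4).tolist())
o=cv2.cvtColor(ortho(c,.072,.59,.64,.1,.25,.0005),cv2.COLOR_BGR2GRAY); r=o[:,35:58].mean(1); d=np.nonzero(r<35)[0]; print("tab dark y",.25-d.min()*.0005,.25-d.max()*.0005)
```

```text
29.2 [0.57115126 0.04454383 0.24233641] [ 0.09381025  0.42665157 -0.43654264]
2 (0.6221, -0.1415) []
3 (0.6206, -0.0955) [[0.6201, -0.0959, 0.0322, 50.0]]
4 (0.619, -0.0435) [[0.6186, -0.0442, 0.0381, 50.0]]
5 (0.6172, 0.0145) [[0.6184, 0.0138, 0.044, 50.0]]
marker [[0.6372, 0.1956, 0.02], [0.6374, 0.1882, 0.02]]
tab dark y 0.25 0.14450000000000002
```

View pics/w10.png

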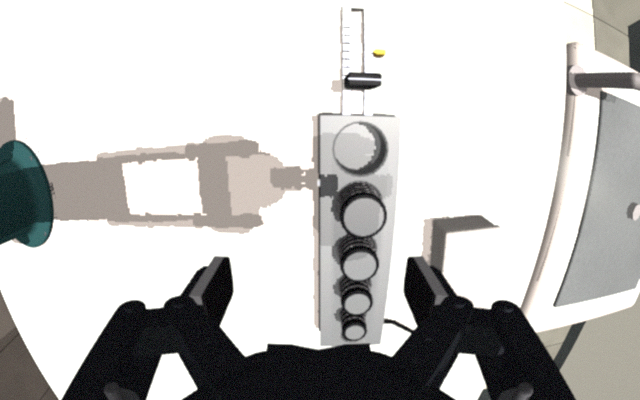

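The picture shows all four rollers standing in wells 2–5 and the slide back near the block at (363,80). I'll check the slide is at home, then hand in.

>>> drive_tool(deltas=[{"offset": [0,0,0],"angular": [0,0,0],"hand": 1},{"offset": [0,0,0],"angular": [0,0,0],"hand": 1},{"offset": [0,0,0],"angular": [0,0,0],"hand": 1},{"offset": [0,0,0],"angular": [0,0,0],"hand": 1},{"offset": [0,0,0],"angular": [0,0,0],"hand": 1},{"offset": [0,0,0],"angular": [0,0,0],"hand": 1},{"offset": [0,0,0],"angular": [0,0,0],"hand": 1},{"offset": [0,0,0],"angular": [0,0,0],"hand": 1}])

```text
time: 30.2
tool_pos: [0.5715, 0.0435, 0.2433]
tcp_rot: [2.189, 2.253, 0.0]
wrist_force: [0.0, -0.6, 0.4]
width: 1.003
```

Run:
```python
from rol import *
c=bot.read_camera("wrist"); g=cv2.cvtColor(c["frame"],cv2.COLOR_BGR2GRAY)
p=g[66:92,352:374].astype(float).mean(1); print(p.round())
i=66+6+np.argmax(p[6:20]*(np.arange(6,20)>8)*(np.arange(6,20)<20)); print(i)
for r in (76,78,80,82): print(r,wray(c,[[363,r]],.072).round(4))
k=[q for q in find(c,.085,(.58,.66,-.165,-.118))]; print(np.round(k[:2],4))
t=bot.read_camera("top"); cv2.imwrite("pics/topend.png",t["frame"]); a=cv2.imread("pics/top0.png").astype(int); d=np.abs(a-t["frame"]).max(2)
for n,(x,y) in dict(tin=(346,150),flask=(462,200),cup=(478,263),brush=(148,222)).items(): print(n,(d[y-22:y+22,x-25:x+25]>35).sum())
```

```text
[171. 172. 171. 170. 163. 124.  65.  35.  37.  38.  71. 130. 142.  92.
  49.  42.  41.  36.  25.  17.  19.  36.  76. 116. 146. 171.]
78
76 [[0.6123 0.1558 0.072 ]]
78 [[0.6124 0.1537 0.072 ]]
80 [[0.6125 0.1517 0.072 ]]
82 [[0.6125 0.1496 0.072 ]]
[]
tin 534
flask 0
cup 0
brush 0
```

```bash
python3 -c "
import cv2
f=cv2.imread('pics/topend.png')[110:300,160:520]; cv2.imwrite('pics/te.png',cv2.convertScaleAbs(cv2.resize(f,None,fx=2.2,fy=2.2,interpolation=2),alpha=1.8))"
```

```text
(no output)
```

View pics/te.png

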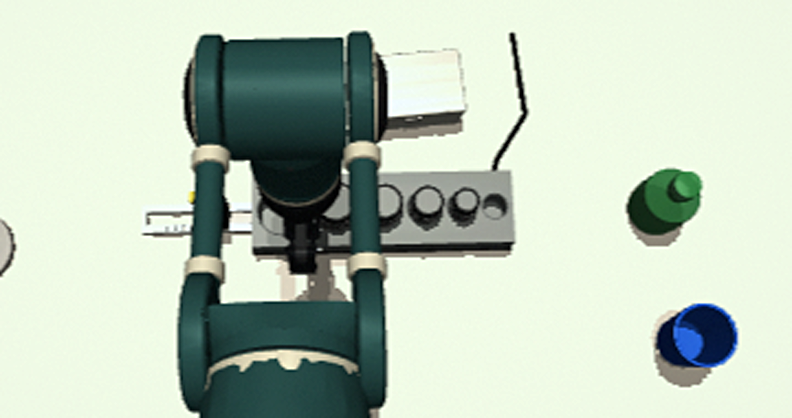

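The box difference is only the arm covering part of it; its visible edge is where it was. Rollers 2–5 stand in their wells and none is left on the ledge. I'll hand in.

```bash
python3 -c "
from workcell import bot
print(bot.finish_job())"
```

```text
the job is handed in; nothing more can be done
None
```

I loaded the four rollers that were out (32, 38, 44 and 50 mm) into wells 2, 3, 4 and 5. I then drew the slide out about 39 mm to the marker, held it there for just over 3 s and let it go. The job was handed in after about 30 s of robot time, and no verdict is reported.

**Last checks:**
- **Rollers:** 3, 4 and 5 measured within about 1.5 mm of their wells' axes. Roller 2 could not be measured at the end because the gripper crowded the view. The pictures show it standing in its well at the same height as the others.
- **Slide at the marker:** while held, the tab's white line was about 1 mm short of the marker.
- **Slide home:** the tab's line read y ≈ 0.154 m, the same as at the start. The first automatic tab check, just after I let go, gave no usable reading; this one came from a line profile a second later.
- **Marker:** the last reading suggested about 2 mm less in y than before. I put that down to the oblique view and saw no contact.
- **Bystanders:** the flask, cup and brush holder showed no image change. The box's area did differ, but the arm was covering part of it, and its visible part looked undisturbed.
- **Robot:** the gripper was open and clear of everything at hand-in.

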